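Tip the gauges through the slot of the return box

ROBOT

A 6-joint arm with a two-finger parallel gripper is mounted at the origin on a cart in front of the work surface, level with it; the furniture and walls round the work are solid. World frame = base frame: x ahead of the robot, y to its left, z up, the work surface at z = 0. Lengths are in m, angles in rad, forces in N, time in s.
With the tool pointing down it reaches from about 0.325 to 0.775 m from the base axis. Payload 5.5 kg.
Tool frame: the origin (TCP) lies between the finger pads; the fingertips stand 8 mm ahead of it and the grasp point (between the pads) lies 11 mm behind it (tcp_to_tips is the distance from the TCP to the fingertips, in m); z points along the fingers, y is the line along which they close (so a half turn about z gives the same grasp; the last joint's range is limited). The gripper opens to 88 mm and grips with 3 to 60 N. Pads are 20 mm wide; open, the fingers measure 115 mm over their backs; the gripper's body (75 mm by 178 mm) begins 61 mm behind the grasp point.
Start: joints at [1.151, 0.091, 1.231, -0, 1.82, -0.057], TCP at [0.213, 0.561, 0.231] pointing down, gripper open.
Joint ranges: [-2.87, 2.87], [-0.86, 2.18], [0.17, 2.46], [-1.51, 4.65], [0.06, 2.69], [-2.65, 2.65]. Speed limits (rad/s): [2.57, 2.57, 3.01, 3.14, 3.14, 3.14].

INTERFACE

Orientations are given as a unit quaternion [w, x, y, z].
In Python, from bench import * gives the robot as it stands. Calls block until the motion is done:
- move_to(position, orientation): joint-space move of the TCP to a pose.
- move_l(position, speed=0.15, orientation=None): straight line of the TCP; orientation=None keeps the orientation; speed is the mean speed in m/s.
- movej(angles): joint-space move.
- gripper_open() and close(): open the fingers fully, or close them until they stop; the grip force is fixed at half the most.
- hold(seconds).
- inverse_kinematics(position, orientation): joint angles nearest the present ones, or None.
- state(): the state.
- get_image(name): name is "scene" or "top" or "wrist"; returns a dict with "frame" (384x512x3 uint8, blue, green, red), "depth" (384x512 float32, m along the optical axis (not along the pixel's ray), 0 where there is no reading), "camera_matrix" (3x3 intrinsics, pixels), "k1" (the pictures are not rectified: a ray, as slopes to the right and down, at radius r is drawn at 1 + k1 r^2 times it, then the intrinsics apply), "view" (4x4, takes a point from world to camera coordinates). Camera axes: x right, y up, looking along -z (the intrinsics and any distortion apply to the point x, -y, -z); pixel columns grow to the right and rows downward; lengths in m; the calibration is good to about 2 mm. A picture is of the moment at which its call begins.
A pose or a line that the arm cannot do raises IKError and nothing moves.
- job_done(): hands the job in; it is judged then, once.
The state is a dict: "time": time; "joint_pos": joint angles; "dq": joint speeds; "joint_torque": joint torques, N m; "ee_pos": TCP position; "ee_rot": TCP orientation; "ft_force": force on the tool from outside, world axes, zero at the start; "moment": the same for the moment, N m; "finger_gap": finger opening in m; "finger_force": force on a finger pad.
Only numpy, scipy, OpenCV 4.12 (cv2) and the standard library are available. Lean on these libraries where they do the work, as an engineer would, in place of code of your own. Each camera call takes 0.05 s, during which the arm holds its last target. There are 200 camera calls.

TASK

Lift the tray by its handle off the stand with both gauges lying in it, turn it so that the gauges line up with the slot in the lid of the return box, and tip both through the slot into the box. Then set the empty tray down on the bench right beside the stand, upright on its feet, and let go. Do not touch the gauges with the gripper, and leave the vial, the loupe and the bush where they are.

Things in the scene. Friction and masses are not known exactly. Their poses are not given: they have to be found in the camera images.
- tray: Loose aluminium tray, 0.18 to 0.35 kg, 75 long (x), 101 wide (y), 90 mm high. Origin: centre of its underside, z up. The floor rises by 12 degrees from the closed back (inner face x = -32, floor 6 mm high there) to the open lip at x = +40, so the gauges lie against the back wall. Side walls 28 mm high at y = -48 and +48 mm. It stands on feet from x = -34 to +12; from there to the lip the 3 mm floor overhangs
- tray_grip (a point): Centre of the tray's handle: a black bar across the tray (along its y), 14 mm thick in x, 24 mm tall, 94 mm long, on two upright straps; 78 mm above the tray's underside, at x = -3 mm. About 35 mm of free height lies under the bar down to the gauges. To be pinched from above across its 14 mm. Axes as the tray's
- tray_lip (a point): Middle of the tray's open lip, upper surface of the floor: x = +40 mm, 21.3 mm above the underside. Axes as the tray's. Once the lip is lowered by tipping the tray more than 12 degrees (0.21 rad) the gauges roll freely out over it towards +x, one after the other. Tipped by 0.5 rad or more, the lip is the tray's lowest part
- stand: Fixed low stand on which the tray stands at the start; top plate 112 (x) x 120 (y) mm, 45 mm high, with 4 mm rims along the two sides (y). Origin: centre of its underside. The tray stands on it with nearly the same yaw, its feet on the flat plate
- return_box: Fixed grey sheet-metal box 160 (x) x 90 (y) x 70 mm high, hollow, walls 3 mm. Origin: centre of its underside. The slot in its lid is the only opening and runs along the box's x
- box_slot (a point): Middle of the slot, at the top face of the lid, 70 mm above the bench. The slot is 108 mm long (box x), 24 mm wide (box y). Flared steel guides, 112 mm long, stand along both its long sides and lean outwards: their upper edges are 12 mm above the lid and about 21 mm either side of the slot's middle line. The ends have no guides. Usable from either side. Axes as the box's
- gauge_1_centre (a point): Centre of a plain steel plug gauge lying in the tray, a rod 84 mm long, 15 mm diameter, 80 g; its length is the y axis. It lies along the tray's y
- gauge_2_centre (a point): Centre of the second, equal plug gauge, in the tray in front of (nearer the lip than) the first
- vial: Small capped sample vial, 26 mm diameter, 52 mm high; bystander. Origin: centre of its underside
- loupe: Black folding loupe, 34 x 44 x 21 mm; bystander. Origin: centre of its underside
- bush: Turned steel bush with a flange, 28 mm diameter, 20 mm high; bystander. Origin: centre of its underside

How it is judged:
By the outcome, as a careful person would: the job done as asked, in the order asked, and still so for the second after the job is handed in, with the robot touching nothing.
It also fails if it takes over 61 s, if anything falls off the work surface, if the arm or the gripper's body presses on something with over 40 N, if the wrist force passes 120 N, or if a joint passes its speed limit or range.

## Working session

There is one attempt and no reset: what is moved stays moved. The work goes in short steps, each a Python script; the robot and the scene stay as the last script left them, time stands still between calls to the robot, and variables do not carry over. Pictures are saved under pics/ and viewed, at most 10 in all, crops included, and the job is handed in when it is done.

```bash
mkdir -p pics; ls; cat > h.py <<'E'
from bench import *
import numpy as np, cv2
from scipy.spatial.transform import Rotation as R
def cloud(im):
    d=im["depth"];K=im["camera_matrix"];k=im["k1"]
    v,u=np.mgrid[0:d.shape[0],0:d.shape[1]].astype(float)
    p=cv2.undistortPoints(np.stack([u.ravel(),v.ravel()],1)[:,None],np.array(K,float),np.array([k,0,0,0.]))[:,0]
    z=d.ravel(); c=np.stack([p[:,0]*z,-p[:,1]*z,-z,np.ones_like(z)],1)
    w=(np.linalg.inv(im["view"])@c.T).T[:,:3]; w[z==0]=np.nan
    return w.reshape(d.shape+(3,))
E
python3 - <<'E'
from h import *
print(state())
for n in ("top","scene"):
    im=get_image(n); np.savez(n+".npz",**{k:np.array(v) for k,v in im.items()})
    cv2.imwrite(f"pics/{n}.png",cv2.resize(im["frame"],(800,600)))
    print(n,im["k1"],im["camera_matrix"],np.linalg.inv(im["view"])[:3].round(3).tolist(),(im["depth"]>0).mean())
E
```

```text
pics
{'time': 0.0, 'joint_pos': array([ 1.15129811e+00,  9.18742621e-02,  1.23188724e+00, -7.37797516e-06,
        1.81980554e+00, -5.66776775e-02]), 'dq': array([-0.00108056, -0.0003264 , -0.0006136 , -0.00016449, -0.00040498,
       -0.00127422]), 'joint_torque': array([-1.26108844e-03, -4.46478438e+01, -4.06424940e+01,  6.96721324e-02,
        2.99497170e-02, -1.32924174e-04]), 'ee_pos': array([0.21282252, 0.56068185, 0.22949689]), 'ee_rot': array([-2.29348761e-04,  1.80417683e-01,  9.83589592e-01, -9.60186353e-04]), 'ft_force': array([ 0.19727254, -0.42576178, -0.43791512]), 'moment': array([ 0.01630526, -0.0025371 ,  0.04853218]), 'finger_force': 0.0, 'finger_gap': 0.08786553033124103}
top 0.02721860641988354 [[389.04352604   0.         255.19496594]
 [  0.         389.04352604 195.10696114]
 [  0.           0.           1.        ]] [[-0.022, 0.986, -0.168, 0.381], [-0.999, -0.027, -0.028, 0.041], [-0.033, 0.167, 0.985, 1.011]] 0.9957529703776041
scene -0.05236232507514355 [[383.22659583   0.         251.78066062]
 [  0.         383.22659583 190.97948746]
 [  0.           0.           1.        ]] [[0.82, 0.297, -0.489, 0.134], [-0.572, 0.431, -0.698, -0.578], [0.004, 0.852, 0.524, 0.585]] 0.9957173665364584
```

View pics/top.png

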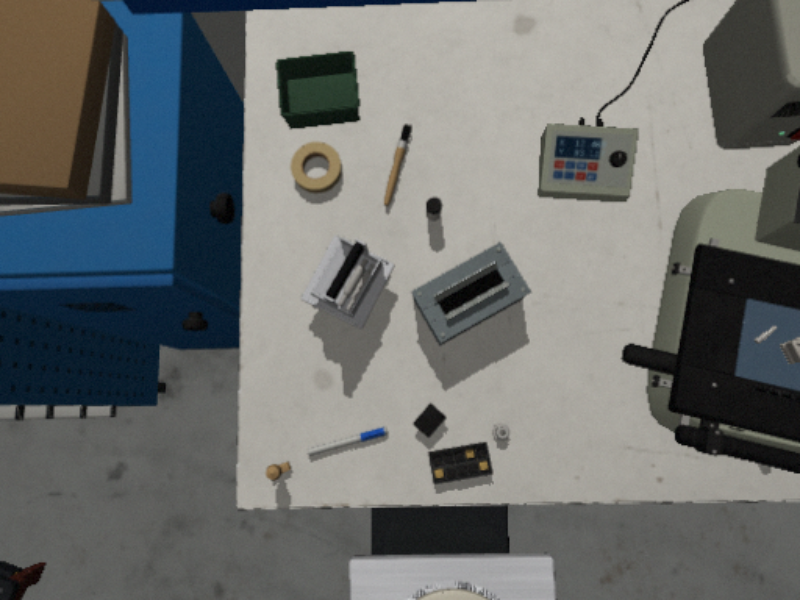

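View pics/scene.png

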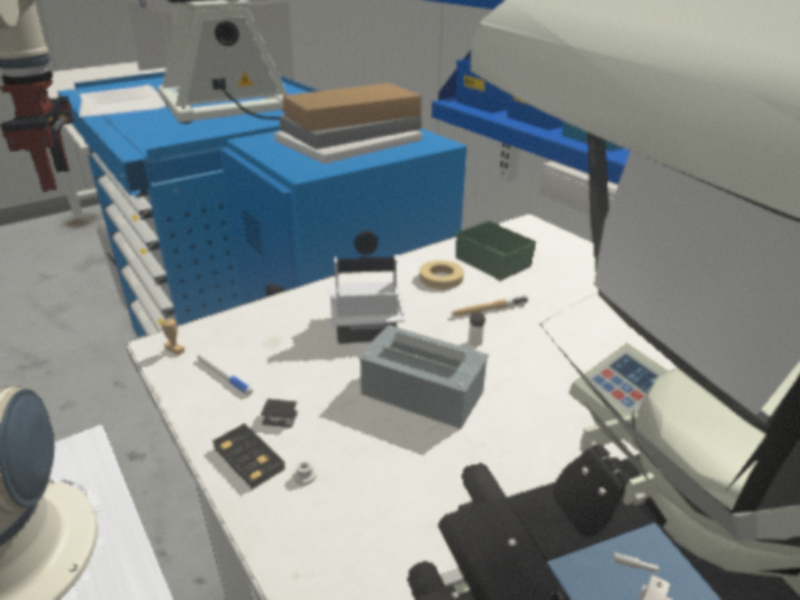

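The top view shows the tray at about (345,280), with its lip to the lower right. The box slot is at (472,290), the vial at (433,205), the loupe at (430,420) and the bush at (502,432). Next I'll enlarge the tray and box area and fit their geometry from depth.

```bash
python3 - <<'E'
from h import *
im=dict(np.load("top.npz")); w=cloud(im); f=im["frame"]
c=f[145:225,185:345]; cv2.imwrite("pics/crop.png",cv2.resize(c,None,fx=5,fy=5,interpolation=cv2.INTER_CUBIC))
bench=w[300:320,170:200].reshape(-1,3); print("bench z",np.nanmean(bench[:,2]))
def rect(m,name):
    p=w[m]; p=p[~np.isnan(p).any(1)]
    r=cv2.minAreaRect((p[:,:2]*1000).astype(np.float32)); print(name,len(p),np.round(r[0],1),np.round(r[1],1),round(r[2],1),"z",np.percentile(p[:,2],[5,50,95]).round(3)); 
H,W=w.shape[:2]; vv,uu=np.mgrid[0:H,0:W]
box=lambda a,b,c,d:(uu>a)&(uu<b)&(vv>c)&(vv<d)
z=w[...,2]
rect(box(262,342,150,222)&(abs(z-.070)<.004),"lid")
rect(box(262,342,150,222)&(z>.076)&(z<.09),"guides")
rect(box(190,256,145,215)&(z>.128),"handle")
rect(box(190,256,145,215)&(z>.085)&(z<.12),"tray")
rect(box(270,285,125,160)&(z>.03),"vial")
for n,m in (("loupe",box(260,290,255,285)),("bush",box(313,330,268,285))): rect(m&(z>.012),n)
# tall obstacles map
for n,m in (("right",box(390,512,0,384)),("left",box(0,165,0,300)),("green",box(170,235,25,85)),("meter",box(340,415,70,135))):
    p=w[m&(z>.02)]; print(n,p.min(0).round(2),p.max(0).round(2))
E
```

```text
bench z 0.006330506072600988
lid 1780 [559.6 -45.3] [ 93.9 164. ] 27.9 z [0.068 0.07  0.073]
guides 228 [568.3 -40.7] [ 63.9 111.6] 27.6 z [0.076 0.08  0.084]
handle 274 [585.4 146.3] [ 17.6 100.3] 59.7 z [0.131 0.134 0.137]
tray 96 [587.1 148.6] [ 69.4 101.2] 60.4 z [0.085 0.092 0.118]
vial 100 [708.8   7.7] [23.3 25.3] 88.5 z [0.034 0.051 0.055]
loupe 242 [361.6  25.1] [33.7 43.8] 47.3 z [0.018 0.021 0.024]
bush 38 [340.9 -88.4] [17.3 17.1] 88.0 z [0.015 0.019 0.023]
right [ 0.28 -0.6   0.02] [ 1.01 -0.26  0.22]
left [0.56 0.25 0.02] [1.   0.71 0.3 ]
green [0.87 0.13 0.02] [0.99 0.27 0.06]
meter [ 0.72 -0.33  0.02] [ 0.87 -0.17  0.07]
```

View pics/crop.png

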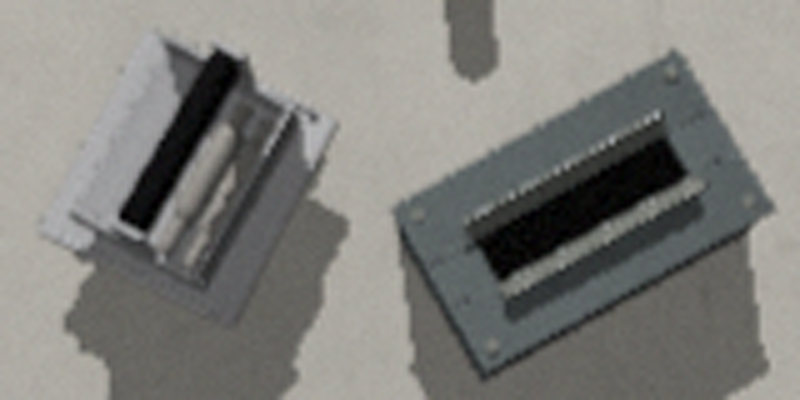

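The depth profile should tell me which way the lip faces; it looks like it points up-left, away from the box. I'll run that check, then move over the box and over the tray for close wrist pictures.

```bash
cat >> h.py <<'E'
def tool(origin,yaw,th=0.):
    """TCP pose for a tray origin (world), tray yaw and tip angle th (lip down)."""
    Rt=R.from_euler('z',yaw)*R.from_euler('y',th); m=Rt.as_matrix()
    q=R.from_matrix(np.stack([m[:,1],m[:,0],-m[:,2]],1)).as_quat()
    return np.array(origin)+Rt.apply([-.003,0,.067]), q[[3,0,1,2]]
E
python3 - <<'E'
from h import *
im=dict(np.load("top.npz")); w=cloud(im); p=w[140:220,185:258].reshape(-1,3)
a=np.radians(59.7); d=np.array([np.cos(a),np.sin(a)]); n=np.array([-d[1],d[0]]); o=np.array([.585,.146])
s=(p[:,:2]-o)@d; t=(p[:,:2]-o)@n
for lo in np.arange(-.09,.09,.01):
    m=(s>lo)&(s<lo+.01)&(abs(t)<.04); print(round(lo*1000),m.sum(),np.percentile(p[m,2],[10,50,90]).round(3) if m.any() else "")
z=w[...,2]
for x0 in np.arange(.35,.8,.05):
    m=(w[...,0]>x0)&(w[...,0]<x0+.05)&(w[...,1]>.2); print(round(x0,2),"cabinet y min",np.nanmin(w[...,1][m&(z>.08)&((w[...,1]>.24))],initial=9).round(3),"edge",np.nanmax(w[...,1][m&(abs(z)<.012)],initial=0).round(3))
def shot(n):
    hold(.3); im=get_image("wrist"); np.savez(n+".npz",**{k:np.array(v) for k,v in im.items()}); cv2.imwrite(f"pics/{n}.png",cv2.resize(im["frame"],(800,600)))
    print(np.linalg.inv(im["view"])[:3].round(3).tolist(),state()["time"])
_,q=tool([0,0,0],np.radians(59.7))
_,qb=tool([0,0,0],np.radians(27.9))
move_to([.53,-.04,.32],qb); shot("wbox")
move_to([.56,.12,.32],q); shot("wtray")
E
```

```text
-90 83 [-0.002  0.     0.002]
-80 103 [-0.002  0.     0.003]
-70 110 [-0.002  0.     0.002]
-60 122 [-0.002 -0.     0.003]
-50 187 [-0.001  0.044  0.047]
-40 208 [0.044 0.047 0.082]
-30 87 [0.064 0.068 0.085]
-20 124 [0.055 0.066 0.07 ]
-10 271 [0.067 0.121 0.136]
0 151 [0.057 0.134 0.136]
10 0 
20 83 [0.06  0.063 0.065]
30 133 [0.063 0.064 0.067]
40 59 [0.045 0.065 0.067]
50 116 [0.043 0.045 0.047]
60 19 [0.041 0.043 0.045]
70 73 [-0.002 -0.     0.003]
80 108 [-0.002 -0.     0.002]
0.35 cabinet y min 9.0 edge 0.342
0.4 cabinet y min 9.0 edge 0.343
0.45 cabinet y min 9.0 edge 0.343
0.5 cabinet y min 9.0 edge 0.342
0.55 cabinet y min 0.379 edge 0.71
0.6 cabinet y min 0.378 edge 0.381
0.65 cabinet y min 0.378 edge 0.381
0.7 cabinet y min 0.377 edge 0.382
0.75 cabinet y min 0.377 edge 0.381
[[0.884, -0.451, -0.126, 0.494], [0.468, 0.851, 0.238, 0.025], [-0.0, -0.27, 0.963, 0.473]] 2.8833
[[0.507, -0.83, -0.234, 0.495], [0.862, 0.488, 0.137, 0.155], [0.001, -0.271, 0.963, 0.474]] 3.925
```

The lip faces +59.7° (floor height 0.065 at s≈+40 mm), and the cabinet is clear at y=0.378. Next I'll fit both objects from the wrist clouds.

```bash
python3 - <<'E'
from h import *
a=cv2.imread("pics/wbox.png");b=cv2.imread("pics/wtray.png")
cv2.imwrite("pics/both.png",np.hstack([cv2.resize(a,(400,300)),cv2.resize(b,(400,300))]))
def rect(p,name):
    r=cv2.minAreaRect((p[:,:2]*1000).astype(np.float32)); print(name,len(p),np.round(r[0],1),np.round(r[1],1),round(r[2],1),"z",np.percentile(p[:,2],[5,50,95]).round(4))
for n,c in (("wbox",(.56,-.045)),("wtray",(.585,.146)),("top",(.585,.146)),("top",(.56,-.045))):
    im=dict(np.load(n+".npz")); p=cloud(im).reshape(-1,3); p=p[~np.isnan(p).any(1)]
    r=np.hypot(p[:,0]-c[0],p[:,1]-c[1])
    print(n,"bench",np.median(p[(abs(p[:,2])<.01),2]).round(4))
    if c[1]<0:
        rect(p[(r<.11)&(abs(p[:,2]-.070)<.002)],"lid"); rect(p[(r<.075)&(p[:,2]>.0795)&(p[:,2]<.09)],"guide tops")
        q=p[(r<.05)&(p[:,2]<.055)]; rect(q,"through slot")
    else:
        rect(p[(r<.07)&(p[:,2]>.131)&(p[:,2]<.142)],"handle top"); rect(p[(r<.1)&(abs(p[:,2]-.045)<.0025)],"stand plate")
E
```

```text
wbox bench -0.0007
lid 5636 [559.  -44.2] [ 94.3 163.6] 27.8 z [0.0683 0.0693 0.0708]
guide tops 421 [559.4 -44.7] [ 44.1 111.7] 28.0 z [0.0797 0.0808 0.0821]
through slot 1133 [563.7 -43.7] [27.1 98. ] 28.4 z [0.0039 0.0053 0.0067]
wtray bench -0.0007
handle top 1043 [585.1 147.1] [ 17.4 100.4] 59.9 z [0.1318 0.1338 0.1353]
stand plate 2288 [586.2 152.8] [112.2 119.1] 62.0 z [0.0429 0.0443 0.0457]
top bench 0.0004
handle top 256 [585.4 146.3] [ 17.3 100.3] 59.8 z [0.1317 0.1346 0.1372]
stand plate 588 [586.9 151.5] [112.2 119. ] 62.1 z [0.0429 0.045  0.0471]
top bench 0.0004
lid 1377 [559.5 -45.4] [ 93.7 163.9] 28.0 z [0.0683 0.0702 0.0717]
guide tops 133 [559.6 -45.4] [ 43.9 111.1] 27.8 z [0.0798 0.0816 0.0847]
through slot 388 [547.4 -53.2] [69.7 96.4] 27.9 z [0.0022 0.0062 0.01  ]
```

View pics/both.png

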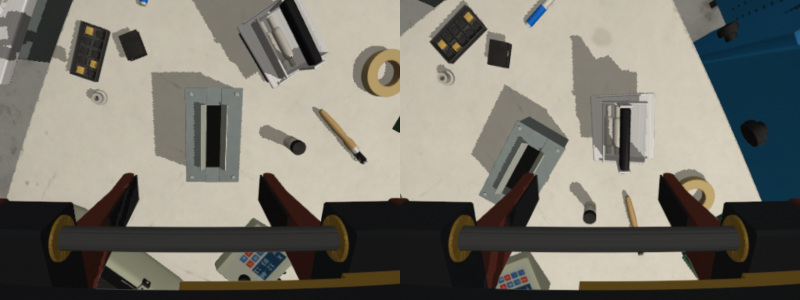

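The pictures agree with the numbers. The slot middle is (0.5595, -0.045) with normal 27.9°, and the handle is (0.585, 0.147) with yaw 59.8°. In the picture the box is at (213,135) left and the tray handle at (625,140) right. I'll check IK for the whole plan, then grasp, lift and turn.

```bash
cat >> h.py <<'E'
YT,YB,YS=np.radians([59.8,27.9,62.0])
TR=np.array([.5867,.1494,.045]); SL=np.array([.5595,-.045,.07]); ST=np.array([.5865,.152,0])
UB=np.array([np.cos(YB),np.sin(YB),0]); US=np.array([-np.sin(YS),np.cos(YS),0])
def pour(th,z,back=.012):
    L=SL-back*UB; L[2]=z
    Rt=R.from_euler('z',YB)*R.from_euler('y',th)
    return tool(L-Rt.apply([.040,0,.0213]),YB,th)
def place(z,off=.124): 
    o=ST+off*US; o[2]=z; return tool(o,YS)
E
python3 - <<'E'
from h import *
for n,(p,q) in dict(g=tool(TR,YT),up=tool(TR+[0,0,.1],YT),p0=pour(0,.17),p1=pour(.17,.092),p3=pour(.4,.092),p6=pour(.65,.092),pl=place(0),plu=place(.12)).items():
    j=inverse_kinematics(p,q); print(n,p.round(3),None if j is None else np.round(j,2))
p,q=tool(TR,YT)
move_to(p+[0,0,.09],q); move_l(p,.1); close(); hold(.3)
s=state(); print(s["time"],s["finger_gap"],s["finger_force"],s["ft_force"],s["ee_pos"]-p)
p,q=tool(TR+[0,0,.10],YT); move_l(p,.1); hold(.2)
s=state(); print(s["time"],s["finger_gap"],s["finger_force"],s["ft_force"],s["moment"])
p,q=pour(0,.16); move_l(p,.12,q); hold(.4)
s=state(); print(s["time"],s["finger_gap"],s["ee_pos"]-p)
for n in ("top","scene"):
    im=get_image(n); np.savez("c"+n+".npz",**{k:np.array(v) for k,v in im.items()})
    c=im["frame"][140:300,180:390] if n=="scene" else im["frame"][130:240,230:374]
    cv2.imwrite(f"pics/c{n}.png",cv2.resize(c,(400,300),interpolation=cv2.INTER_CUBIC))
cv2.imwrite("pics/c.png",np.hstack([cv2.imread("pics/ctop.png"),cv2.imread("pics/cscene.png")]))
E
```

```text
g [0.585 0.147 0.112] [ 0.19  0.11  1.42 -0.    1.61 -0.85]
up [0.585 0.147 0.212] [ 0.19  0.1   1.26 -0.    1.79 -0.85]
p0 [ 0.511 -0.071  0.216] [-0.2  -0.14  1.48 -0.    1.8  -0.69]
p1 [ 0.518 -0.067  0.144] [-0.13  0.01  1.47 -0.1   1.79 -0.63]
p3 [ 0.53  -0.061  0.151] [-0.05  0.22  1.27 -0.22  1.98 -0.59]
p6 [ 0.543 -0.054  0.154] [ 0.01  0.45  1.06 -0.35  2.19 -0.6 ]
pl [0.476 0.208 0.067] [ 0.35 -0.1   1.71 -0.    1.53 -0.74]
plu [0.476 0.208 0.187] [ 0.35 -0.13  1.53 -0.    1.75 -0.74]
6.9583 0.013944590285800052 29.99917834997177 [ 0.25548871  1.07958516 -1.74199788] [-1.11589297e-04  4.98337608e-05 -2.51541891e-04]
8.3083 0.01373880768433755 29.99862939119339 [-0.88954273 -0.44022348 -3.81492779] [ 0.01589895 -0.03280423 -0.01001235]
10.775 0.013539317714566967 [ 1.34785921e-05  6.74550709e-05 -1.07694230e-05]
```

View pics/c.png

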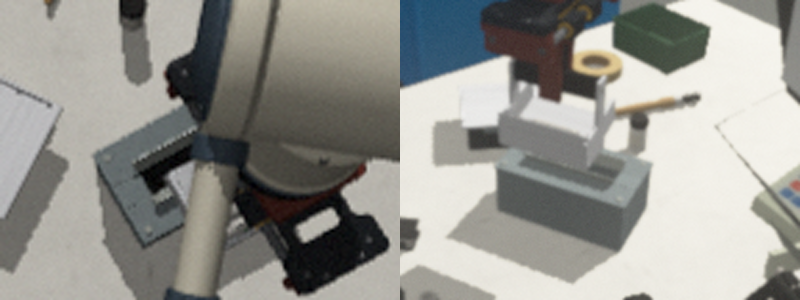

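The tray hangs level with its gauges (about 0.39 kg on the wrist) over the near side of the slot: left picture around (190,190), right picture around (560,130). Next I'll check the lip position from this depth image, then decide on tipping.

```bash
python3 - <<'E'
from h import *
V=np.array([-UB[1],UB[0],0])
for n in ("ctop","cscene"):
    p=cloud(dict(np.load(n+".npz"))).reshape(-1,3); p=p[~np.isnan(p).any(1)]
    d=p-SL; s=d@UB*1000; t=d@V*1000
    m=(p[:,2]>.135)&(p[:,2]<.175)&(abs(s)<100)&(abs(t)<60)
    print(n,m.sum(),"s",np.percentile(s[m],[1,50,99]).round(1),"t",np.percentile(t[m],[1,50,99]).round(1))
    m2=m&(s>-45); 
    for lo in range(-45,10,5):
        k=m&(s>=lo)&(s<lo+5); print(lo,k.sum(),np.round(np.median(p[k,2]),4) if k.any() else "",np.round([t[k].min(),t[k].max()],0) if k.any() else "")
E
```

```text
ctop 157 s [-88.1 -39.5 -13.3] t [11.3 28.3 49.1]
-45 5 0.1636 [49. 49.]
-40 6 0.1606 [40. 49.]
-35 10 0.1561 [35. 49.]
-30 12 0.1579 [32. 49.]
-25 16 0.1592 [27. 49.]
-20 22 0.1603 [23. 49.]
-15 13 0.1605 [20. 49.]
-10 0  
-5 0  
0 0  
5 0  
cscene 1390 s [-87.  -73.8 -12.2] t [-50.6  -2.2  48. ]
-45 72 0.1564 [-50.  47.]
-40 84 0.1566 [-51.  48.]
-35 81 0.1576 [-51.  48.]
-30 83 0.1587 [-50.  48.]
-25 82 0.1599 [-51.  48.]
-20 77 0.161 [-51.  47.]
-15 44 0.1616 [-50.  48.]
-10 1 0.1609 [14. 14.]
-5 0  
0 0  
5 0
```

The lip is at s=-12 mm and z=0.160, centred to 1 mm, exactly as planned. Now the slow tip.

```bash
python3 - <<'E'
from h import *
def go(pq,v): move_l(pq[0],v,pq[1])
def rep(): s=state(); print(round(s["time"],2),s["ft_force"].round(2),round(s["finger_gap"],4))
go(pour(.15,.12),.06); go(pour(.15,.093),.05); hold(.3); rep()
for th in (.28,.40,.52,.65): go(pour(th,.093),.012); rep()
hold(.6); rep()
im=get_image("scene"); cv2.imwrite("pics/d.png",cv2.resize(im["frame"][140:300,180:390],(630,480),interpolation=cv2.INTER_CUBIC))
E
```

```text
12.6 [-1.18  0.06 -4.39] 0.0139
13.43 [-0.42  0.19 -4.83] 0.0138
14.21 [ 0.01  0.46 -1.98] 0.0137
14.98 [ 0.38  0.05 -2.19] 0.0139
15.82 [ 0.43  0.3  -3.4 ] 0.0142
16.42 [ 0.11  0.24 -1.55] 0.0138
```

View pics/d.png

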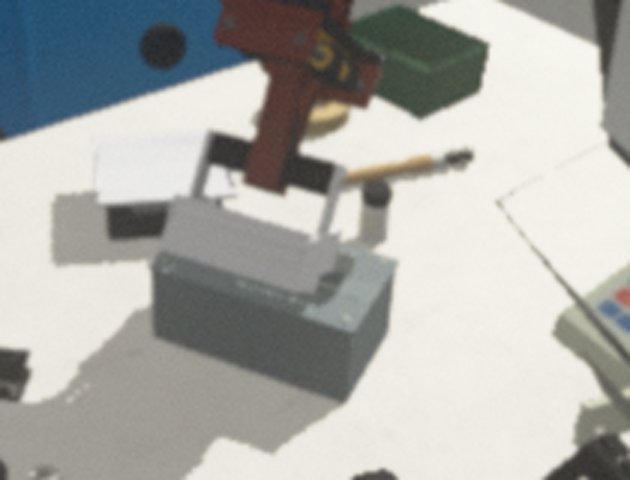

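The tray is tipped over the slot with its lip at about (250,285), and nothing is lying on the lid or bench. The wrist load has dropped by roughly 2 N. I'll raise and back off while still tipped, then look at the slot and tray.

```bash
python3 - <<'E'
from h import *
p,q=pour(.65,.15); move_l(p,.1,q)
p,q=tool(SL+[0,0,.10]-.15*UB,YB,.3); move_l(p,.15,q); hold(.4)
f=[]
for _ in range(10): f.append(state()["ft_force"]); hold(.05)
print(state()["time"],np.mean(f,0))
I={n:get_image(n) for n in ("top","scene")}
for n,im in I.items(): np.savez("e"+n+".npz",**{k:np.array(v) for k,v in im.items()})
a=I["top"]["frame"][130:240,230:374]; b=I["scene"]["frame"][130:290,180:390]
cv2.imwrite("pics/e.png",np.hstack([cv2.resize(x,(400,305),interpolation=cv2.INTER_CUBIC) for x in (a,b)]))
E
```

```text
19.0083 [ 0.26405876  0.08491781 -2.52237177]
```

View pics/e.png

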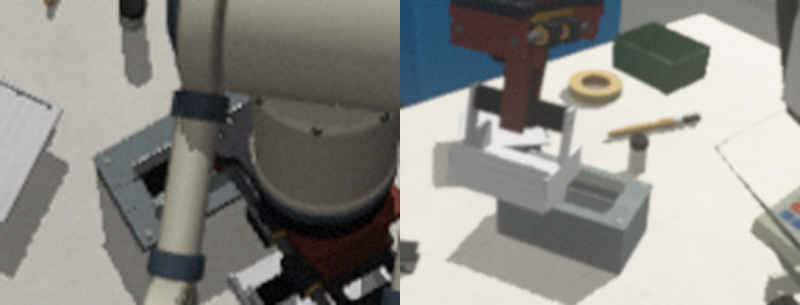

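The load is now 2.5 N against 3.8 N before, so 1.3–1.6 N came off (two gauges weigh 1.57 N), and nothing lies on the lid. I'll carry the tray level to above the placing spot and look at the box, tray and spot from there.

```bash
python3 - <<'E'
from h import *
p,q=tool(SL+[0,0,.10]-.15*UB,YB,0); move_l(p,.1,q)
p,q=place(.13); move_l(p,.2,q); hold(.4)
f=[]
for _ in range(10): f.append(state()["ft_force"]); hold(.05)
print(state()["time"],np.mean(f,0))
im=get_image("top"); w=cloud(im); wr=get_image("wrist"); sc=get_image("scene")
cv2.imwrite("pics/f.png",np.hstack([cv2.resize(x,(266,300),interpolation=cv2.INTER_CUBIC) for x in (im["frame"][120:240,255:361],wr["frame"][:,:340],sc["frame"][130:290,190:330])]))
p=w.reshape(-1,3);p=p[~np.isnan(p).any(1)]; d=p-SL; s=d@UB; t=d@np.array([-UB[1],UB[0],0])
m=(abs(s)<.01)&(abs(t)<.045); print("slot depth z",np.percentile(p[m,2],[5,25,50,75,95]).round(3),m.sum())
m=(p[:,2]>.012)&(p[:,2]<.05)&(abs(s)<.12)&(abs(t)<.14)&((abs(s)>.055)|(abs(t)>.09)); print("strays near box",m.sum())
g=p[m]; print(g[:5].round(3))
E
```

```text
22.2583 [-0.16357972 -0.06257611 -2.53055683]
slot depth z [0.003 0.005 0.006 0.008 0.009] 192
strays near box 319
[[0.621 0.091 0.047]
 [0.62  0.096 0.044]
 [0.619 0.093 0.045]
 [0.619 0.091 0.046]
 [0.618 0.088 0.049]]
```

View pics/f.png

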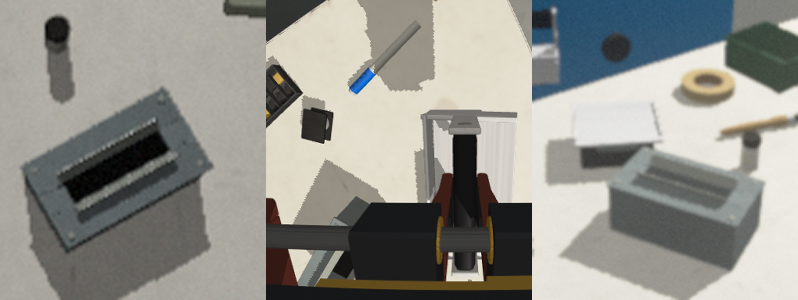

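The slot is clear (left picture, about (118,165)): only the box floor shows at z≈0.005, and no gauges are on the lid or bench. In the wrist view the tray floor beside the handle, around (440,160), is empty. The "strays" are just the stand. Setting down now.

```bash
python3 - <<'E'
from h import *
p,q=place(.012); move_l(p,.12,q); hold(.3)
z=.012; f0=np.mean([(hold(.05),state()["ft_force"][2])[1] for _ in range(8)])
while z>-.004:
    z-=.001; p,q=place(z); move_l(p,.02); hold(.1)
    f=np.mean([(hold(.03),state()["ft_force"][2])[1] for _ in range(3)])
    if f-f0>3: break
print("contact z",z,f0,f,state()["time"])
gripper_open(); hold(.4)
p,q=place(.10); move_l(p,.12); hold(.2)
move_to([.40,-.20,.30],q); hold(.4)
print(state()["time"],state()["finger_gap"],state()["ft_force"])
im=get_image("top"); np.savez("g.npz",**{k:np.array(v) for k,v in im.items()}); sc=get_image("scene")
cv2.imwrite("pics/g.png",np.hstack([cv2.resize(x,(400,300),interpolation=cv2.INTER_CUBIC) for x in (im["frame"][110:300,150:400],sc["frame"][130:310,110:350])]))
w=cloud(im); z=w[...,2]
def rect(m,name):
    q=w[m]; r=cv2.minAreaRect((q[:,:2]*1000).astype(np.float32)); print(name,len(q),np.round(r[0],1),np.round(r[1],1),round(r[2],1),"z",np.percentile(q[:,2],[5,50,95]).round(4))
near=np.hypot(w[...,0]-.476,w[...,1]-.208)<.08
rect(near&(z>.082),"handle"); rect(near&(z>.005)&(z<.08),"tray")
for n,c in (("vial",(.7088,.0077)),("loupe",(.3616,.0251)),("bush",(.3409,-.0884))):
    rect((np.hypot(w[...,0]-c[0],w[...,1]-c[1])<.04)&(z>.012),n)
E
```

```text
contact z -0.0010000000000000035 -2.5169233658129597 3.385060090243982 30.0917
34.8917 0.087657534211448 [ 0.61112142  0.66438576 -0.09313043]
handle 260 [475.2 204.7] [ 15.5 100.6] 61.9 z [0.086  0.0893 0.0924]
tray 1109 [482.9 190.8] [107.2 132.3] 64.1 z [0.0077 0.0186 0.0494]
vial 120 [708.9   7.4] [23.8 24.6] 88.1 z [0.0175 0.0508 0.054 ]
loupe 242 [361.7  25.1] [33.6 43.8] 47.3 z [0.0182 0.0211 0.024 ]
bush 2327 [332.4 -96.7] [41.1 78.2] 40.3 z [0.5557 0.6069 0.6186]
```

View pics/g.png

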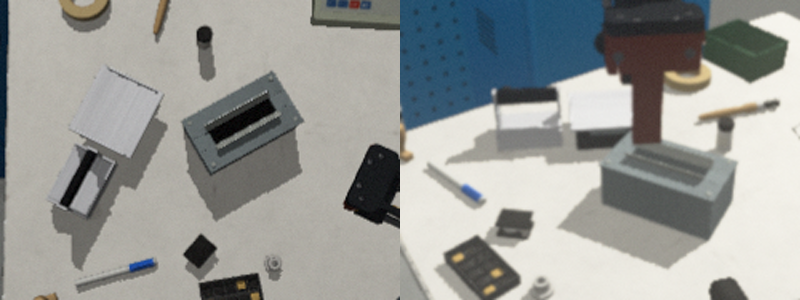

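The empty tray stands upright at (83,180), right beside the stand at (115,110), with its handle top at z=0.089 as it should be. The box, vial, loupe and bush are in place and the arm is clear, so I'm handing in.

```bash
python3 -c "
from bench import *
print(job_done())"
```

```text
the job is handed in; nothing more can be done
None
```

The job is handed in at about 35 s: the gauges went through the slot (no longer in the tray, on the lid or on the bench; wrist load down by about their weight), the empty tray stands upright beside the stand, and the vial, loupe and bush were left where they were.

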